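# Roll the culture tube to the line and wind it in front of the reader

### The job

Roll the glass tube that lies on the sliding deck onto the white line across the middle of the deck, without squeezing it or lifting it, so that it lies still along the line. Then wind the crank round until the steel pointer on the deck's edge stands opposite the pointer under the reader's lens, keeping the crank down on its square shaft end and the tube on the line. Leave everything else on the bench where it is.

Things in the scene. Friction and masses are not known exactly. Their poses are not given: they have to be found in the camera images.
- stage: hand-wound linear stage, fixed to the bench: aluminium base plate 170 x 440 x 16 mm with two steel rails, a black sliding deck and a grey gearbox 90 x 90 mm, top at 55 mm. Origin on the bench, at the base's underside (base plate reaches from -200 to +240 mm in y, -85 to +85 mm in x). x points across the rails, away from the robot; y along the rails towards the gearbox; z up. The gearbox and upright shaft stand at x -20, y +165 mm
- deck_mark (a point): middle of the deck's top face, on the white line 2.5 mm wide that runs right across the deck along its y. Deck top 150 x 150 mm, flat, no rims, 50 mm above the bench, 18 mm thick. Axes as the stage's; tube axis must lie over this line
- deck_pointer (a point): tip of the small steel pointer on the deck's far (+x) edge, 87 mm in x from deck_mark and at the same y, 46 mm above the bench; moves with the deck. Axes as the stage's
- deck (a joint): travel of the deck along the stage's +y, m; 0 at the start, 16 mm for each full turn of the shaft, counter-clockwise seen from above moves it towards +y (towards the gearbox). A self-locking screw drives it: it stays where it is left and cannot be pushed along by hand. Limits -12 and +80 mm
- shaft (a joint): angle of the upright shaft, rad, counter-clockwise from above positive, 0 at the start, counts on over several turns. About 0.1 N m of friction, it stays where it is left. Square end 16 x 16 mm, from 61 to 93 mm above the bench
- crank: loose dark steel crank that only sits by its weight (0.3 kg) on the square shaft end: hub 36 x 36 x 28 mm with a square hole with 1.6 mm play (some 0.1 rad of backlash), arm 18 mm wide and 9 mm thick whose top is 28 mm above the hub's underside. Origin on the shaft axis at the hub's underside, 61 mm above the bench when seated. x points along the arm to the knob, z up; at the start the arm points to the stage's -x
- knob_grip (a point): on the axis of the crank's upright knob, 56 mm above the hub's underside (117 mm above the bench), 60 mm from the shaft axis. Black cylinder, 22 mm diameter, from 30 to 76 mm above the hub's underside; it spins freely on its pin, so a hand that holds it need not turn as it goes round
- reader: fixed white reader 50 x 44 x 75 mm beyond the deck's far edge, with a round lens and below it a small steel pointer on the face that looks at the deck, and a dark line along the middle of its top. Origin at the middle of the lower edge of that face, on the bench; axes parallel to the stage's. At the start it lies 32 to 54 mm further in +y than the deck's pointer
- reader_lens (a point): centre of the reader's lens, 62 mm above the bench, at the same y as the reader's pointer
- tube: closed glass tube with a white cap, a straight cylinder 36 mm in diameter and 110 mm long, about 0.09 kg, lying on the deck; origin in its middle on the axis (18 mm above the deck), y along its axis; x and z turn as it rolls. At the start it lies 30 to 52 mm from the line, on the robot's side, roughly parallel to the line. It rolls easily across the deck and soon comes to rest (rolling resistance about 5 % of its weight)
- petri_dish: bystander: closed white dish, 90 mm diameter, 16 mm high, in front of the stage
- dropper_bottle: bystander: white bottle, 36 mm diameter, 75 mm high, beyond the gearbox
- slide_box: bystander: flat grey box 85 x 60 x 30 mm at one end of the stage
- beaker: bystander: glass beaker 66 mm diameter, 80 mm high, beyond the stage
- reagent_jar: bystander: brown jar, 60 mm diameter, 90 mm high, at one end of the stage
- notebook: bystander: blue notebook 130 x 90 x 14 mm, on the robot side of the stage near the gearbox
Not all that is in view belongs to the job. What is shaped like the reader but red is not meant.

How it is judged:
On the way, in this order (a step that is already met when the one before it is completed fails the run):
1. the tube lies still on the deck's line, let go (x of tube in the frame of deck_mark between -0.006 and 0.006 m and y of tube in the frame of deck_mark between -0.03 and 0.03 m and z of tube in the frame of deck_mark between 0.012 and 0.024 m and angle between the y axis of tube and the y axis of deck_mark, either way round below 0.15 rad and linear speed of tube below 0.01 m/s and contact force between the fingers and tube below 0.1 N), for 0.3 s.
2. the deck's pointer stands opposite the reader's (y of deck_pointer in the frame of reader between -0.0025 and 0.0025 m), for 0.2 s.
At the end, for the whole second after the job is handed in: tube still on the deck, middle within 6 mm of the line and 30 mm of its centre, within 0.15 rad of its direction; deck pointer within 2.5 mm of the reader's pointer along the rails; crank down on the square (origin 52 to 69 mm above the bench, tilt under 0.15 rad), shaft still (all of step 1 and all of step 2 and z of crank in the frame of stage between 0.052 and 0.069 m and angle between crank's own z axis and vertical below 0.15 rad and velocity of joint shaft between -0.05 and 0.05 rad/s); the robot touches nothing.
It fails at once if the tube is lifted (more than 10 mm off the deck) or falls off it (z of tube in the frame of deck_mark above 0.028 m or z of tube in the frame of deck_mark below 0.005 m).
It fails at once if the tube is squeezed or pressed with more than 18 N (contact force between the fingers and tube above 18 N).
It fails at once if the crank rises more than 15 mm off its seat (z of crank in the frame of stage above 0.076 m).
It fails at once if a bystander is moved by more than 30 mm (distance of any of petri_dish, dropper_bottle, slide_box, beaker, reagent_jar, notebook from where it was at the start of the episode above 0.03 m).
It also fails if it takes over 72 s, if anything falls off the work surface, if the arm or the gripper's body presses on something with over 40 N, if the wrist force passes 120 N, or if a joint passes its speed limit or range.

### The arm

A 6-joint arm with a two-finger parallel gripper is mounted at the origin on the work surface. World frame = base frame: x ahead of the robot, y to its left, z up, the work surface at z = 0. Lengths are in m, angles in rad, forces in N, time in s.
With the tool pointing down it reaches from about 0.325 to 0.9 m from the base axis. Payload 6.1 kg.
Tool frame: the origin (TCP) lies at the very end of the fingers, on their centre line; the grasp point (between the pads) lies 19 mm behind it; z points along the fingers, y is the line along which they close (so a half turn about z gives the same grasp; the last joint's range is limited). The gripper opens to 85 mm and grips with 20 to 120 N. Pads are 22 mm wide; open, the fingers measure 114 mm over their backs; the gripper's body (76 mm by 85 mm) begins 54 mm behind the grasp point. The pads swing forward as they close: fully open they stand 13 mm farther back than shut.
Start: joints at [1.025, 0.22, 1.526, -0, 1.395, -0.126], TCP at [0.255, 0.571, 0.231] pointing down, gripper open.
Joint ranges: [-2.98, 2.98], [-0.91, 2.08], [0.09, 2.57], [-1.24, 4.39], [0.2, 2.65], [-2.68, 2.68]. Speed limits (rad/s): [2.57, 2.57, 3.01, 3.14, 3.14, 3.14].

### API

Orientations are given as a unit quaternion [w, x, y, z].
In Python, from cell import move_to, line_to, move_j, set_gripper, hold, inverse_kinematics, snapshot, camera_info, PlanningError, hand_in, get_time, get_qpos, get_qd, get_joint_torque, get_eef_pos, get_eef_rot, get_contact_force, get_ft_torque, get_opening, get_grasp_force gives the robot as it stands. The module is installed in compiled form; this text tells all that it offers. Calls block until the motion is done:
- move_to(position, orientation): joint-space move of the TCP to a pose.
- line_to(position, v=0.15, rot=None, threshold=None): straight line of the TCP; rot=None keeps the orientation; v is the mean speed in m/s. With threshold (N) it stops when the force on the tool has changed by that much, and returns True; else False.
- move_j(angles): joint-space move.
- set_gripper(opening, strength=None): finger opening in m; strength is the grip in N (None keeps the last); returns when the fingers have stopped.
- hold(seconds).
- inverse_kinematics(position, orientation): joint angles nearest the present ones, or None.
- snapshot(name): name is "scene" or "top" or "wrist"; returns the picture (420x560x3 uint8, blue, green, red); there is no depth.
- camera_info(name): a dict with "camera_matrix" (3x3 intrinsics, pixels), "world_from_camera" (4x4, takes a point from camera to world coordinates); the wrist camera has in their place "hand_eye" (4x4, takes a point from camera to tool coordinates, whose origin is the TCP and whose axes are the flange's). Camera axes: x right, y down, z forward; pixel columns grow to the right and rows downward; lengths in m; the calibration is good to about 2 mm. A picture is of the moment at which its call begins: read the wrist's pose just before it. camera_info takes no time and is no camera call.
A pose or a line that the arm cannot do raises PlanningError and nothing moves.
- hand_in(): hands the job in; it is judged then, once.
Readings, each from a call of its own:
- get_time(): time.
- get_qpos(): joint angles.
- get_qd(): joint speeds.
- get_joint_torque(): joint torques, N m.
- get_eef_pos(): TCP position.
- get_eef_rot(): TCP orientation.
- get_contact_force(): force on the tool from outside, world axes, zero at the start.
- get_ft_torque(): the same for the moment, N m.
- get_opening(): finger opening in m.
- get_grasp_force(): force on a finger pad.
Only numpy, scipy, OpenCV 4.12 (cv2) and the standard library are available. Lean on these libraries where they do the work, as an engineer would, in place of code of your own. Each camera call takes 0.05 s, during which the arm holds its last target. There are 200 camera calls.

## Working session

There is one attempt and no reset: what is moved stays moved. The work goes in short steps, each a Python script; the robot and the scene stay as the last script left them, time stands still between calls to the robot, and variables do not carry over. Pictures are saved under pics/ and viewed, at most 10 in all, crops included, and the job is handed in when it is done.

```bash
mkdir -p pics
python3 - <<'E'
from cell import *
import cv2
for n in("top","scene"):
    cv2.imwrite(f"pics/{n}0.png",snapshot(n)); i=camera_info(n); print(i["camera_matrix"],i["world_from_camera"])
print(camera_info("wrist"),get_eef_rot(),get_time())
E
```

```text
[[453.54816911   0.         285.01427885]
 [  0.         453.54816911 207.19539352]
 [  0.           0.           1.        ]] [[-0.00589182 -0.98623065  0.16527069  0.42332535]
 [-0.99963744  0.00146649 -0.02688549  0.01996782]
 [ 0.02627293 -0.16536917 -0.98588172  1.13620987]
 [ 0.          0.          0.          1.        ]]
[[424.208912     0.         276.41370878]
 [  0.         424.208912   206.56481432]
 [  0.           0.           1.        ]] [[-0.27413383  0.56413423 -0.77884736  1.41800528]
 [ 0.96168399  0.16402    -0.21968467  0.2575208 ]
 [ 0.0038149  -0.80922803 -0.58748229  0.70180815]
 [ 0.          0.          0.          1.        ]]
{'camera_matrix': array([[357.58266578,   0.        , 279.01542257],
       [  0.        , 357.58266578, 210.17324112],
       [  0.        ,   0.        ,   1.        ]]), 'hand_eye': array([[-4.25264954e-05, -9.45640339e-01, -3.25214310e-01,
         8.36637418e-02],
       [ 9.99999137e-01, -4.67278866e-04,  1.22796345e-03,
         1.99114595e-04],
       [-1.31317755e-03, -3.25213977e-01,  9.45639543e-01,
        -1.42176856e-01],
       [ 0.00000000e+00,  0.00000000e+00,  0.00000000e+00,
         1.00000000e+00]])} [-2.95193735e-04  2.08348882e-01  9.78054184e-01 -8.18792826e-04] 0.1
```

View pics/top0.png

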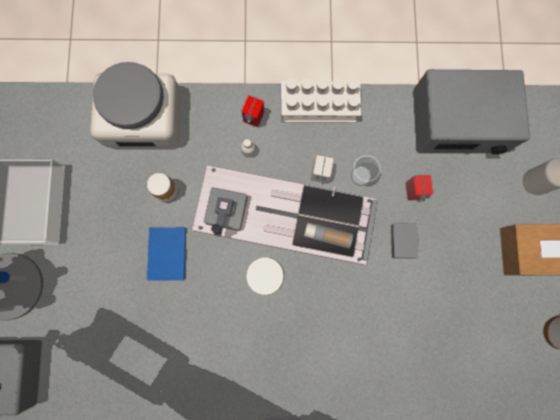

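View pics/scene0.png

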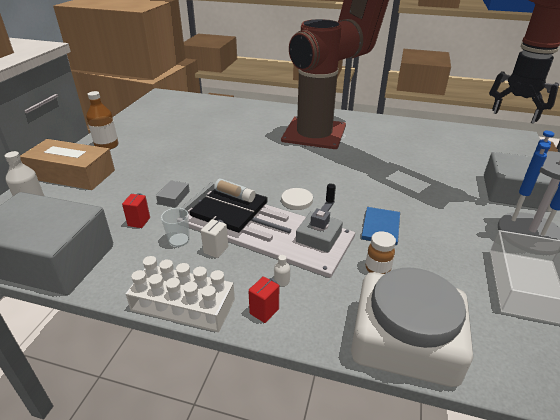

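The top view shows the stage at about (285,215), with the gearbox and crank at (224,208), the deck at (330,220) and the tube at (328,236). There are three reader-shaped boxes: white at (323,167), red at (253,110) and red at (423,188). The white one fits the description because it stands at the deck's far edge. I'll enlarge it to confirm.

Run:
```python
import cv2
a=cv2.imread("pics/top0.png")[140:280,180:390]
cv2.imwrite("pics/crop.png",cv2.resize(a,None,fx=3.8,fy=3.8,interpolation=cv2.INTER_CUBIC))
```

```text
(no output)
```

View pics/crop.png

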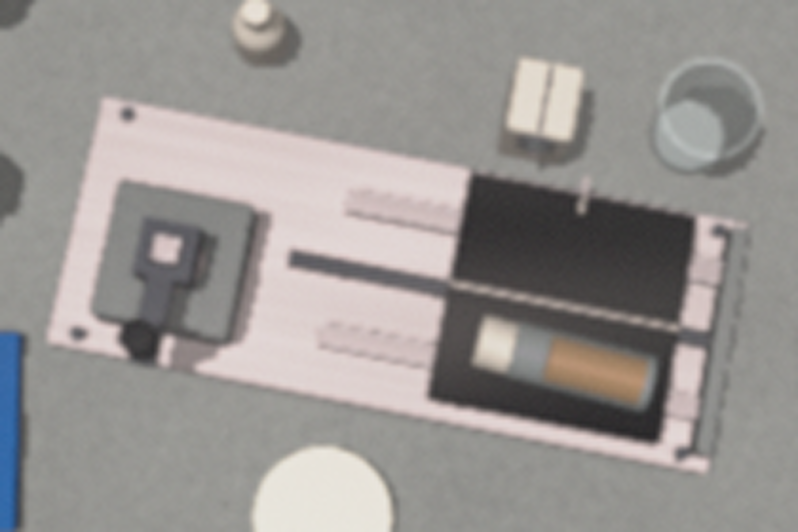

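The white box, at about (544,100) in the crop, has the dark top line and pointer opposite the deck edge, so it is the reader. The white line runs from (447,284) to (680,329), with the tube at (563,363) on the robot's side. Next I cast these pixels to points.

```bash
cat > h.py <<'E'
import numpy as np, cv2
from cell import *
from scipy.spatial.transform import Rotation as R
def cast(px,z,K,T):
    px=np.atleast_2d(np.array(px,float)); d=np.c_[px,np.ones(len(px))]@np.linalg.inv(K).T@T[:3,:3].T
    return T[:3,3]+d*((z-T[2,3])/d[:,2:])
def wrist(name):
    i=camera_info("wrist"); q=get_eef_rot(); p=get_eef_pos(); im=snapshot("wrist"); cv2.imwrite(f"pics/{name}.png",im)
    E=np.eye(4);E[:3,:3]=R.from_quat(np.roll(q,-1)).as_matrix();E[:3,3]=p
    T=E@i["hand_eye"]; np.savez(f"pics/{name}.npz",K=i["camera_matrix"],T=T); return im,i["camera_matrix"],T
def quat(yaw): # tool down, tool x axis at yaw in world
    return np.roll((R.from_euler('z',yaw)*R.from_euler('x',np.pi)).as_quat(),1)
E
python3 - <<'E'
from h import *
i=camera_info("top");K,T=i["camera_matrix"],i["world_from_camera"]
def c(l,z): return cast([[180+(u+.5)/3.8-.5,140+(v+.5)/3.8-.5] for u,v in l],z,K,T)
np.set_printoptions(precision=4,suppress=True)
d=c([(470,172),(695,213),(660,440),(430,397)],.05);print("deck",d,d.mean(0),[np.linalg.norm(d[k]-d[k-1]) for k in range(4)])
l=c([(447,284),(680,329)],.05);print("line",l,l.mean(0));v=l[0]-l[1];print("yaw of +y rel world y",np.arctan2(-v[0],v[1]))
print("reader",c([(550,64),(543,138)],.075),"ptr",c([(584,212)],.046))
g=c([(120,182),(256,207),(238,343),(92,312)],.055);print("gear",g.mean(0),"shaft",c([(166,248)],.093),"knob",c([(140,340)],.137))
print("base",c([(103,98),(748,225),(708,472),(48,343)],.016))
print("tube ends",c([(483,342),(648,378)],.07))
print(R.from_quat(np.roll(get_eef_rot(),-1)).as_matrix())
E
```

```text
deck [[ 0.6608 -0.0549  0.05  ]
 [ 0.6337 -0.1999  0.05  ]
 [ 0.488  -0.1727  0.05  ]
 [ 0.5157 -0.0278  0.05  ]] [ 0.5745 -0.1138  0.05  ] [np.float64(0.14764426183862125), np.float64(0.14748660839593591), np.float64(0.14824439235309933), np.float64(0.1475195624296622)]
line [[ 0.5877 -0.0393  0.05  ]
 [ 0.5584 -0.1877  0.05  ]] [ 0.5731 -0.1135  0.05  ]
yaw of +y rel world y -0.1949054103846465
reader [[ 0.7258 -0.1052  0.075 ]
 [ 0.6773 -0.0997  0.075 ]] ptr [[ 0.6352 -0.1286  0.046 ]]
gear [0.6023 0.1325 0.055 ] shaft [[0.6038 0.1351 0.093 ]] knob [[0.542  0.1444 0.137 ]]
base [[ 0.7187  0.1871  0.016 ]
 [ 0.6322 -0.2419  0.016 ]
 [ 0.4692 -0.2093  0.016 ]
 [ 0.5546  0.219   0.016 ]]
tube ends [[ 0.5481 -0.0602  0.07  ]
 [ 0.5253 -0.1628  0.07  ]]
[[-0.9132  0.4076 -0.0009]
 [ 0.4076  0.9132 -0.0015]
 [ 0.0002 -0.0017 -1.    ]]
```

Run:
```python
from h import *
q=quat(np.pi-.194)
set_gripper(.06)
move_to([.56,0.0,.25],q)
im,K,T=wrist("w1"); print(get_eef_pos(),get_time(),get_contact_force())
```

```text
[0.55999928 0.0008469  0.24995793] 2.8333 [ 0.34184636 -0.13788264 -0.08852756]
```

View pics/w1.png

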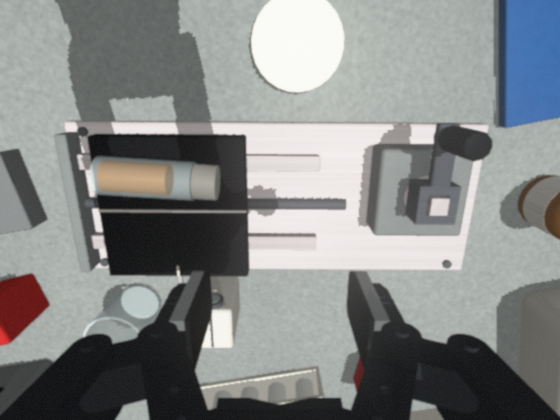

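The wrist view looks from the far side. The line runs (107,211) to (247,211), the tube axis runs (95,176) to (220,182), the shaft's square end is at (439,207), and the reader is at (220,310), partly hidden by a finger.

Run:
```python
from h import *
np.set_printoptions(precision=4,suppress=True)
d=np.load("pics/w1.npz");K,T=d["K"],d["T"]
im=cv2.imread("pics/w1.png")
l=cast([(107,212),(247,211)],.05,K,T);print("line",l,l.mean(0));v=l[1]-l[0];print(np.arctan2(-v[0],v[1]))
dk=cast([(91,136),(246,135),(248,275),(111,276)],.05,K,T);print("deck",dk.mean(0),dk)
t=cast([(96,177),(220,182)],.068,K,T);print("tube",t,t.mean(0),np.linalg.norm(t[1]-t[0]))
print("shaft",cast([(439,207)],.093,K,T),"ptr",cast([(178,267)],.046,K,T))
# shaft-top pale square blob
m=(im[180:230,415:465].min(2)>150).astype('uint8');print("blob",cv2.connectedComponentsWithStats(m)[2:])
```

```text
line [[ 0.562  -0.1765  0.05  ]
 [ 0.5882 -0.0371  0.05  ]] [ 0.5751 -0.1068  0.05  ]
-0.18608730472440074
deck [ 0.5733 -0.109   0.05  ] [[ 0.4868 -0.1651  0.05  ]
 [ 0.514  -0.0213  0.05  ]
 [ 0.6598 -0.0522  0.05  ]
 [ 0.6325 -0.1975  0.05  ]]
tube [[ 0.5229 -0.1644  0.068 ]
 [ 0.5496 -0.0527  0.068 ]] [ 0.5363 -0.1086  0.068 ] 0.11491696576857957
shaft [[0.6033 0.1368 0.093 ]] ptr [[ 0.6378 -0.1252  0.046 ]]
blob (array([[   0,    0,   48,   48, 1707],
       [   0,    0,   50,   50,  469],
       [  14,   18,   21,   18,  324]], dtype=int32), array([[21.2062, 21.246 ],
       [36.6738, 34.8934],
       [24.2315, 26.5988]]))
```

```bash
cat >> h.py <<'E'
YAW=-.19; ex=np.array([np.cos(YAW),np.sin(YAW),0]); ey=np.array([-np.sin(YAW),np.cos(YAW),0])
Q=quat(np.pi+YAW); MARK=np.array([.574,-.112,0]); SH=np.array([.6035,.136,0])
def P(a,b,z): return MARK+a*ex+b*ey+[0,0,z]
E
python3 - <<'E'
from h import *
move_to(P(-.079,-.004,.13),Q)
line_to(P(-.079,-.004,.056),v=.08)
print(get_contact_force())
line_to(P(-.033,-.004,.056),v=.02)
print(get_contact_force())
hold(.3)
line_to(P(-.07,-.004,.056),v=.06)
line_to(P(-.07,-.004,.17),v=.2)
wrist("w2"); print(get_time())
cv2.imwrite("pics/top2.png",snapshot("top"))
E
```

```text
[ 0.45436222  0.42959803 -0.01865075]
[-0.19193743  0.61381172  0.76321429]
8.9083
```

View pics/w2.png

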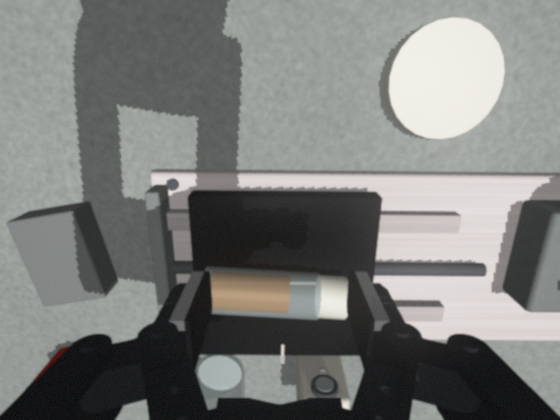

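The tube now lies with its axis from about (211,290) to (347,298), hiding the line, and the deck's near edge runs (190,192) to (380,192).

Run:
```python
from h import *
np.set_printoptions(precision=4,suppress=True)
rel=lambda p:np.c_[(p-MARK)@ex,(p-MARK)@ey]
d=np.load("pics/w2.npz");K,T=d["K"],d["T"]
print("cam",T[:3,3])
print("near edge",rel(cast([(190,192),(380,192)],.05,K,T)),"far",rel(cast([(192,353),(374,353)],.05,K,T)))
# silhouette edges -> tangent planes; compute axis from bisecting the two edge rays at each end
c=T[:3,3];
for u,v1,v2 in((215,268,312),(320,274,319)):
    g=cast([(u,v1),(u,v2)],0,K,T)-c; a=np.arctan2(g@ex,-g[:,2]); m=a.mean(); h=abs(a[1]-a[0])/2; D=.018/np.sin(h)
    zc=.068; print("axis a",(c-MARK)@ex+np.tan(m)*(c[2]-zc),"check dist",D,(c[2]-zc)/np.cos(m), "b",rel(cast([(u,(v1+v2)/2)],zc,K,T)))
im=cv2.imread("pics/top2.png")[190:270,280:390]; cv2.imwrite("pics/top2c.png",cv2.resize(im,None,fx=6,fy=6,interpolation=cv2.INTER_CUBIC))
```

```text
cam [ 0.422  -0.0867  0.3112]
near edge [[-0.0791 -0.071 ]
 [-0.079   0.0733]] far [[ 0.0706 -0.0812]
 [ 0.0708  0.0816]]
axis a -0.005212478493542033 check dist 0.30768416388703435 0.2851459216122774 b [[-0.005  -0.0533]]
axis a 0.0006702195791907506 check dist 0.3031737541798578 0.28825924015634746 b [[0.001  0.0287]]
```

View pics/top2c.png

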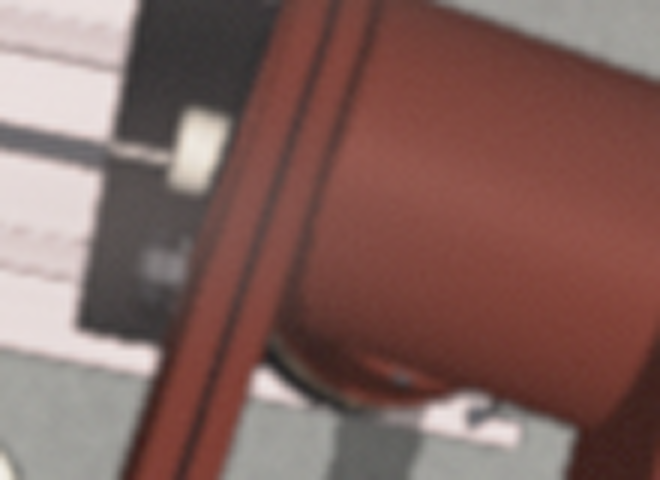

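Measured against the deck edges in the same view, the tube is about 2 mm off the line and 0.07 rad off its direction, both inside tolerance. I'll go above the crank and check both from there.

Run:
```python
from h import *
k=SH-.06*ex
set_gripper(.06)
move_to(k+[0,0,.24],Q)
wrist("w3"); im=snapshot("top"); cv2.imwrite("pics/top3.png",im)
a=cv2.resize(im[190:270,280:390],(540,392),interpolation=cv2.INTER_CUBIC)
b=cv2.imread("pics/w3.png")
print(get_eef_pos(),get_time())
cv2.imwrite("pics/v3.png",np.vstack([cv2.resize(a,(440,320)),cv2.resize(b[:,:],(440,280))]) if False else np.hstack([a[:,:300],b[:392,60:560]]))
```

```text
[0.54442308 0.14577424 0.23926694] 10.3
```

View pics/v3.png

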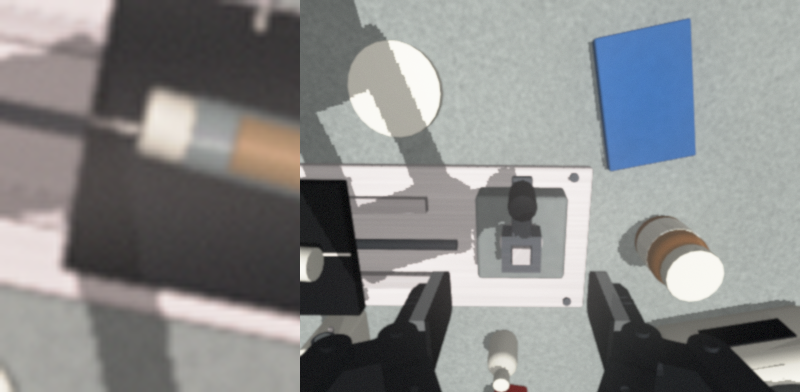

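The tube lies on the line in both views. In the wrist picture the square shaft end is at about (282,257) and the knob top at about (282,207).

Run:
```python
from h import *
np.set_printoptions(precision=4,suppress=True)
d=np.load("pics/w3.npz");K,T=d["K"],d["T"];im=cv2.imread("pics/w3.png")
m=(im[240:275,262:302].min(2)>140).astype('uint8');n,_,s,c=cv2.connectedComponentsWithStats(m);print(s,c)
i=1+np.argmax(s[1:,4]);s0=cast([c[i]+[262,240]],.093,K,T)[0];print("shaft",s0,SH)
print("knob top",cast([(282,207)],.137,K,T),"expected",SH-.06*ex)
g=cast([(477,190),(567,190),(566,277),(476,277)]-np.array([240,0]),.055,K,T);print("gear",g.mean(0))
# stage y direction from base edges
l=cast(np.array([(410,165),(590,168)])-[240,0],.016,K,T);v=l[1]-l[0];print("yaw",np.arctan2(-v[0],v[1]))
d=np.load("pics/w1.npz");print("w1",cast([(439.2,206.6)],.093,d["K"],d["T"]))
```

```text
[[  0   0  40  33 954]
 [ 39   0   1   9   9]
 [ 10   8  19  18 335]
 [ 39  11   1   3   3]
 [  0  15  40  20  99]] [[19.0692 15.7998]
 [39.      4.    ]
 [18.9254 16.4776]
 [39.     12.    ]
 [23.2323 31.6667]]
shaft [0.603  0.1372 0.093 ] [0.6035 0.136  0.    ]
knob top [[0.5429 0.1492 0.137 ]] expected [0.5446 0.1473 0.    ]
gear [0.5989 0.1388 0.055 ]
yaw -0.20738550809197093
w1 [[0.603 0.137 0.093]]
```

```bash
sed -i 's/SH=.*/SH=np.array([.603,.137,0])/' h.py
cat >> h.py <<'E'
A0=np.pi+YAW; ZK=.100
def kp(th,r=.06): return SH+[r*np.cos(A0+th),r*np.sin(A0+th),ZK]
def wind(t0,t1,v=.08):
    n=max(1,int(np.ceil(abs(t1-t0)/(np.pi/12)))); fm=0
    for t in np.linspace(t0,t1,n+1)[1:]:
        line_to(kp(t),v=v); f=np.linalg.norm(get_contact_force()); fm=max(fm,f)
        if f>40: print("force",f,"at",t); break
    print("theta",t,"fmax",fm,get_contact_force(),"open",get_opening(),"t",get_time())
    return t
E
python3 - <<'E'
from h import *
line_to(kp(0)+[0,0,.05],v=.15); print(line_to(kp(0),v=.1,threshold=8))
set_gripper(.015,30); print(get_opening(),get_grasp_force(),get_contact_force(),get_eef_pos())
wind(0,np.pi/2)
E
```

```text
False
0.021191433182646026 30.113934874534607 [-1.43429011  0.16331056  2.48448257] [0.54445419 0.14843155 0.10067799]
theta 1.5707963267948966 fmax 7.336288035558063 [ 1.08181441 -4.06456811  6.01083071] open 0.020725463785102826 t 14.175
```

Run:
```python
from h import *
t=wind(np.pi/2,2*np.pi)
if t>6.2: wind(t,4*np.pi)
im=snapshot("top"); cv2.imwrite("pics/top4.png",im)
cv2.imwrite("pics/top4c.png",cv2.resize(im[145:275,190:390],None,fx=4,fy=4,interpolation=cv2.INTER_CUBIC))
cv2.imwrite("pics/scene4.png",snapshot("scene"))
```

```text
theta 6.283185307179586 fmax 9.59224660164769 [ 2.56088398 -1.5917204   5.95539458] open 0.021123538414600934 t 20.325
theta 12.566370614359172 fmax 9.36931205505571 [ 2.68529324 -2.22745909  5.19333633] open 0.02093139501163337 t 28.525
```

View pics/top4c.png

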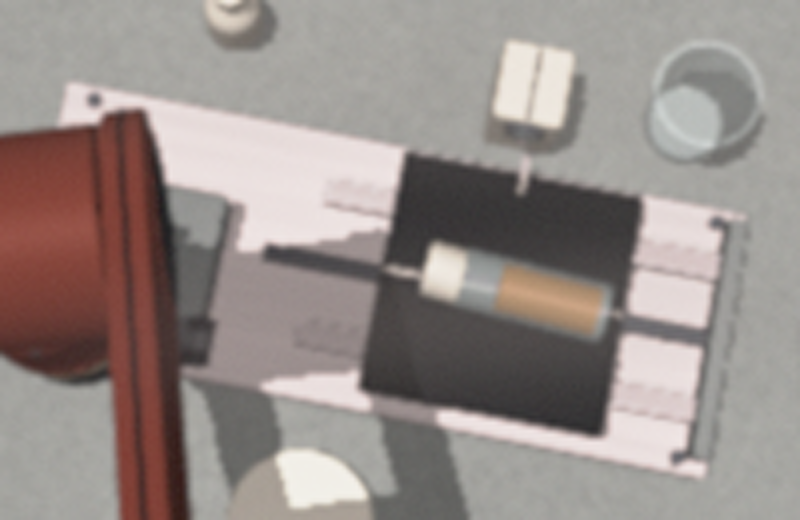

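The deck has moved and the tube is still on the line. The deck pointer runs (521,193) to (528,155) and the reader's top line (540,48) to (532,125), so a little more travel is needed.

Run:
```python
from h import *
np.set_printoptions(precision=4,suppress=True)
i=camera_info("top");K,T=i["camera_matrix"],i["world_from_camera"]
def c(l,z): return cast([[190+(u+.5)/4-.5,145+(v+.5)/4-.5] for u,v in l],z,K,T)
d=c([(407,150),(642,192),(604,436),(362,388)],.05)
v=(d[0]-d[1]+d[3]-d[2]);w=d[0]-d[3]+d[1]-d[2];print("yaws",np.arctan2(-v[0],v[1]),np.arctan2(w[1],w[0]))
b=c([(67,82),(748,214)],.016);v=b[0]-b[1];y=np.arctan2(-v[0],v[1]);print("base yaw",y)
p=c([(521,193),(528,155)],.046);r=c([(540,48),(532,125)],.075);rc=c([(506,38),(578,47),(564,130),(493,119)],.075)
for yaw in(-.18,-.19,-.2):
    e=np.array([-np.sin(yaw),np.cos(yaw),0]); print(yaw,"ptr",p@e,"deck",d.mean(0)@e,"reader line",r@e,"corners",rc.mean(0)@e)
print(p,r)
```

```text
yaws -0.19034022735804165 -0.18591410540187983
base yaw -0.19599124344858934
-0.18 ptr [0.0208 0.0204] deck 0.021612737471249973 reader line [0.0258 0.0229] corners 0.02511460993168623
-0.19 ptr [0.0273 0.0271] deck 0.02747582527530837 reader line [0.0331 0.0298] corners 0.03221632022251886
-0.2 ptr [0.0337 0.0338] deck 0.033336165519735665 reader line [0.0405 0.0366] corners 0.039314808908176097
[[ 0.6416 -0.0956  0.046 ]
 [ 0.6655 -0.1004  0.046 ]] [[ 0.7254 -0.1058  0.075 ]
 [ 0.6775 -0.1     0.075 ]]
```

Run:
```python
from h import *
t=wind(4*np.pi,4.5*np.pi)
set_gripper(.05); line_to(kp(t)+[0,0,.11],v=.2)
move_to(P(.02,.034,.2),Q); hold(.2)
im,_,_=wrist("w5"); print(get_eef_pos(),get_time())
cv2.imwrite("pics/w5c.png",cv2.resize(im[120:320,180:380],None,fx=3,fy=3,interpolation=cv2.INTER_CUBIC))
```

```text
theta 14.137166941154069 fmax 8.8406803293509 [ 1.03957254 -1.29500423  8.05499701] open 0.02131480957799068 t 30.675
[ 0.60011585 -0.08100257  0.19991143] 32.7
```

View pics/w5c.png

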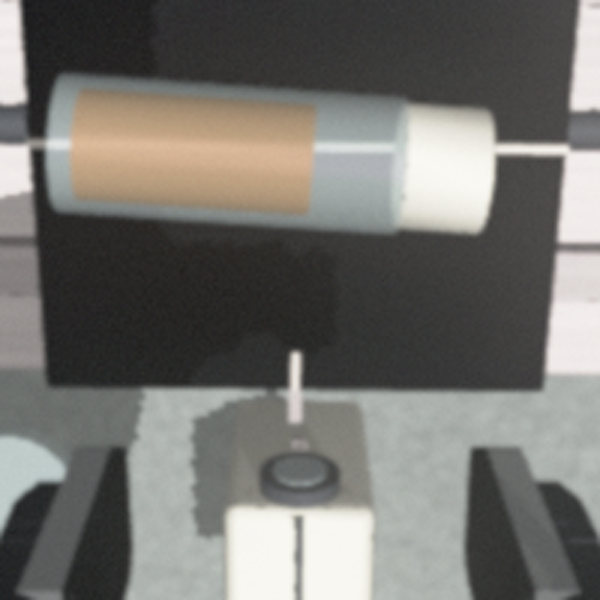

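The deck pointer is at u≈295 and the reader's pointer at u≈299 in the enlarged crop. The camera looks straight down that plane, so the gap is about 1 mm, inside 2.5 mm. The tube lies over the line, and the arm is clear of everything.

```bash
python3 -c "
from cell import *
print(hand_in(),get_time())"
```

```text
the job is handed in; nothing more can be done
the job is handed in; nothing more can be done
```

I handed the job in at about 33 s. The tube lies on the line, 2 mm off at most, and the deck pointer is about 1 mm from the reader's. I judged the crank still seated from the forces while winding, not from a picture; the hand-in returned no verdict.

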